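# Extend the ring-light boom by one hole

### The job

Two telescoping ring-light booms stand side by side at the measuring desk. Move the light of the boom with the orange button outward by exactly one hole: press its spring button all the way down, slide the inner tube outward, towards its ring light, and let go so that the button springs up in the very next hole. Leave the boom with the blue button as it is set.

Things in the scene. Friction and masses are not known exactly. Their poses are not given: they have to be found in the camera images.
- orange_cap (a point): Centre of the top of the orange button's cap, 20 x 20 mm, 12 mm high. Its x axis points level along the tube, outward, to the ring light (away from the robot); z is up. At rest it is 99 mm above the desk, 19 mm above the outer tube's flat top, with 7 mm free under the cap: pinch it by two sides or push from above. The cap rides on the inner tube, its stem in a slot.
- orange_boom (a joint): Slide in m of the black inner tube (with cap and light), growing outward. Holes, 22 mm long, at -0.045, 0, 0.045, 0.090; it starts locked in the one at 0 (within 3 mm), so the next is at 0.045. The button's 13 mm lug springs up and locks if let go within 4 mm of a hole's middle. Sliding takes 2 N with the button down; with it up the lug stops it after 4.5 mm.
- orange_button (a joint): How far the orange button is pressed, in m: 0 up, 0.0065 fully down on its stop. Spring force 2 N up, 6 N down; the lug is clear from 0.004. The aluminium outer tube, 30 mm wide, reaches from 65 mm behind to 112 mm ahead of the cap at slide 0; its stand is bolted to the desk.
- blue_boom (a joint): Slide in m of the other boom, the same but with a blue button, standing 200 mm or more to one side (left or right varies). It starts locked in its hole at 0.045 (within 3 mm) and must stay there.

How it is judged:
On the way, in this order (a step that is already met when the one before it is completed fails the run):
1. the orange button is pressed fully down while its tube is still in the starting hole (value of joint orange_button above 0.005 m and value of joint orange_boom below 0.012 m), for 0.05 s.
2. the orange boom's tube has moved outward and its button has sprung up in the next hole (value of joint orange_button below 0.0015 m and value of joint orange_boom between 0.037 and 0.053 m), for 0.2 s.
At the end, for the whole second after the job is handed in: The orange boom's slide is within 8 mm of 0.045 m (the next hole outward), its button is up (pressed less than 1.5 mm) and the tube at rest; the blue boom is still within 10 mm of its hole at 0.045 m (all of step 2 and velocity of joint orange_boom between -0.01 and 0.01 m/s and value of joint blue_boom between 0.035 and 0.055 m); the robot touches nothing.
It fails at once if the blue boom is slid out of its hole (value of joint blue_boom below 0.035 m or value of joint blue_boom above 0.055 m).
It fails at once if the orange boom is slid past the next hole or inward to another hole (value of joint orange_boom above 0.065 m or value of joint orange_boom below -0.02 m).
It also fails if it takes over 29 s, if anything falls off the work surface, if the arm or the gripper's body presses on something with over 40 N, if the wrist force passes 120 N, or if a joint passes its speed limit or range.

### The arm

A 7-joint arm with a two-finger parallel gripper is mounted at the origin on the work surface. World frame = base frame: x ahead of the robot, y to its left, z up, the work surface at z = 0. Lengths are in m, angles in rad, forces in N, time in s.
With the tool pointing down it reaches from about 0.425 to 0.875 m from the base axis. Payload 4.7 kg.
Tool frame: the origin (TCP) lies midway between the tips of the shut fingers; the grasp point (between the pads) lies 19 mm behind it (ctrl.grip_point_offset is the distance from the TCP to the grasp point, in m); z points along the fingers, y is the line along which they close (so a half turn about z gives the same grasp; the last joint's range is limited). The gripper opens to 87 mm and grips with 3 to 60 N. Pads are 19 mm wide; open, the fingers measure 117 mm over their backs; the gripper's body (75 mm by 190 mm) begins 51 mm behind the grasp point.
Start: joints at [0.014, 0.321, -0.07, 1.45, 0.023, 1.371, -0.057], TCP at [0.65, -0, 0.223] pointing down, gripper open.
Joint ranges: [-2.86, 2.86], [-0.3, 2.09], [-1.38, 1.24], [0.06, 2.45], [-1.56, 4.7], [0.09, 2.05], [-2.69, 2.69]. Speed limits (rad/s): [2.57, 2.57, 3.14, 3.14, 3.14, 3.14, 3.14].

### API

Orientations are given as a rotation vector (axis times angle).
In Python, from bench import ctrl gives the robot as it stands.
- The arm moves only by the tool move_arm, never from a script. Its argument "increments" is text: rows parted by semicolons, each of 7 numbers parted by spaces: the shift along the world's x, y, z in mm, then the turn, a rotation vector about the world's x, y, z in degrees, then the closure in counts, from 0 (fully open) to 255 (shut). A call has exactly 8 rows; each row shifts and turns the commanded pose from where the row before left it; what a row does not reach is not made up. A row lasts 1/12 s, in which the tool goes at most 41.7 mm and 7.16 degrees, less where a joint would pass 70% of its speed; a pose out of reach is approached as far as the arm can. A call with a gripper value outside its range is refused whole. The fingers move at their own pace and stop on an object; "grip_force" is the grip in N (left out, the last holds). Time passes only in rows, so rows that do not move let the fingers close, or fill a call up. It gives the time, the measured TCP pose, the force, the opening and the grip force at its end, in the units of the state.
- ctrl.get_state(): the state, without advancing time (a new reading comes with each control period).
- ctrl.get_image(name): name is "scene" or "side" or "wrist"; returns a dict with "frame" (400x640x3 uint8, red, green, blue), "depth" (400x640 float32, m along the optical axis (not along the pixel's ray), 0 where there is no reading), "fx", "fy", "cx", "cy" (pixels), "position" and "orientation" of the camera in the world. Camera axes: x right, y down, z forward; pixel columns grow to the right and rows downward; lengths in m; the calibration is good to about 2 mm. A picture is of the moment at which its call begins.
- ctrl.close_job(): hands the job in; it is judged then, once.
Trained networks look in a picture, given as the dict that the camera call returned (one of the last four; its "shot" number tells which), for a name from the list of things; names that differ only in an ending like _2 or _b are one class to them, and where a whole thing is asked for, a point or a joint stands for the part that bears it (a point fixed in the world has none). Each returns a list of dicts, best first, with "score" (0 to 1); they miss things now and then, are a little off and sometimes report something else, mostly with a low value. They report only what shows in the picture. A call takes as long as a camera call.
- ctrl.find_in(target, picture): "centre" ([x, y, z] in m, in world coordinates, good to about 4 mm: the middle of the surface that is visible of it).
- ctrl.silhouettes(target, picture): "region" (400x640 bool, what is visible of it).
The state is a dict: "time": time; "joint_positions": joint angles; "qd": joint speeds; "joint_torque": joint torques, N m; "position": TCP position; "tool_rot": TCP orientation; "ft_force": force on the tool from outside, world axes, zero at the start; "torque": the same for the moment, N m; "grip_width": opening from 0.0 (shut) to 1.0 (fully open); "grip_force": force on a finger pad.
Only numpy, scipy, OpenCV 4.12 (cv2) and the standard library are available. Lean on these libraries where they do the work, as an engineer would, in place of code of your own. Each camera call takes 0.05 s, during which the arm holds its last target. There are 200 camera calls.

## Working session

There is one attempt and no reset: what is moved stays moved. The work goes in short steps, Python scripts to look and compute and a tool call to move; the robot and the scene stay as the last step left them, time stands still between calls to the robot, and variables do not carry over. Pictures are saved under pics/ and viewed, at most 10 in all, crops included, and the job is handed in when it is done.

Besides the shell and the picture viewer there is one more tool, called after "Emit:" by a JSON object that holds its "method" and its "body", one argument or row to a line. move_arm: Moves the arm, as the interface text tells. Its arguments: {"type":"object","properties":{"increments":{"type":"string"},"grip_force":{"type":"number"}},"required":["increments"]}

```bash
mkdir -p pics
cat > h.py <<'E'
import numpy as np, cv2
from scipy.spatial.transform import Rotation as R
from bench import ctrl
def Rm(o):
    o=np.array(o,float)
    return o if o.shape==(3,3) else (R.from_rotvec(o) if o.size==3 else R.from_quat(o)).as_matrix()
def cloud(p):
    v,u=np.mgrid[:400,:640]; d=p["depth"]
    c=np.stack([(u-p["cx"])/p["fx"]*d,(v-p["cy"])/p["fy"]*d,d],-1)
    return c@Rm(p["orientation"]).T+np.array(p["position"])
def save(p,n): cv2.imwrite("pics/"+n,p["frame"][:,:,::-1])
E
python3 - <<'E'
from h import *
for n in ["scene","side","wrist"]:
    p=ctrl.get_image(n); save(p,n+"0.png"); W=cloud(p)
    print(n,p["position"],p["orientation"])
    for t in ["orange_cap","orange_boom"]:
        for r in ctrl.find_in(t,p)[:2]: print(t,r["score"],np.round(r["centre"],4))
    hsv=cv2.cvtColor(p["frame"],cv2.COLOR_RGB2HSV)
    for nm,lo,hi in[("or",5,20),("bl",100,125)]:
        m=(hsv[...,0]>=lo)&(hsv[...,0]<=hi)&(hsv[...,1]>150)&(hsv[...,2]>80)&(p["depth"]>0)&(W[...,2]>.08)&(W[...,2]<.12)
        if m.sum()>5:
            q=W[m]; t=q[q[:,2]>.096]; v,u=np.nonzero(m)
            print(nm,m.sum(),u.mean(),v.mean(),q.min(0).round(4),q.max(0).round(4),len(t),t.mean(0).round(4) if len(t) else 0)
    
print(ctrl.get_state())
E
```

```text
scene [1.036293   0.34566342 0.5198843 ] [-1.19356382 -2.15725737  1.12603213]
orange_cap 0.74 [0.5345 0.1532 0.0966]
orange_boom 0.56 [0.7004 0.1807 0.0701]
or 168 391.01785714285717 225.17261904761904 [0.4965 0.1469 0.0802] [0.5402 0.1657 0.1018] 103 [0.531  0.1564 0.0999]
bl 63 251.61904761904762 187.0 [ 0.5563 -0.119   0.0812] [ 0.5757 -0.1018  0.1019] 60 [ 0.5673 -0.1088  0.0999]
side [ 0.34577635 -0.55470024  0.62216134] [-2.28241216  0.36535359 -0.17020813]
orange_boom 0.76 [0.6975 0.1719 0.068 ]
or 82 293.2560975609756 149.9390243902439 [0.5185 0.1412 0.0806] [0.5384 0.1647 0.1009] 55 [0.5289 0.153  0.0987]
bl 127 355.4488188976378 195.1811023622047 [ 0.5546 -0.124   0.0801] [0.815  0.6253 0.12  ] 115 [0.6098 0.0082 0.1011]
wrist [0.65027981 0.0837966  0.38505549] [ 2.83392130e+00  1.08279257e-03 -3.34411987e-04]
orange_cap 0.71 [0.5314 0.1525 0.1   ]
orange_boom 0.56 [0.5723 0.1586 0.0698]
or 595 178.12436974789915 10.919327731092437 [0.5206 0.1447 0.0802] [0.5417 0.1627 0.1019] 540 [0.5313 0.1538 0.0994]
bl 18 247.38888888888889 273.77777777777777 [ 0.562  -0.1071  0.0801] [ 0.5704 -0.1013  0.0912] 0 0
{'time': 0.45, 'joint_positions': array([ 0.01412253,  0.32107709, -0.07009861,  1.45059607,  0.02260608,
        1.3708282 , -0.05689883]), 'qd': array([ 0.00053381, -0.0017662 , -0.00222716, -0.00058104,  0.0020826 ,
       -0.00261019, -0.00016683]), 'joint_torque': array([-9.32814037e-04, -4.90514517e+01, -4.02829153e-01, -3.12375212e+01,
       -6.36597234e-02,  3.54669127e-02,  3.15251748e-05]), 'position': array([ 6.49962236e-01, -4.46054512e-05,  2.22488120e-01]), 'tool_rot': array([-2.22140952e+00, -2.22140878e+00,  1.95965313e-04]), 'ft_force': array([-0.52329987, -0.63651139, -0.20850235]), 'torque': array([ 0.04880776, -0.02350684, -0.04257248]), 'grip_force': 0.0, 'grip_width': 0.9993091050783653}
```

Run:
```python
from h import *
for n in ["scene","wrist"]:
    p=ctrl.get_image(n); W=cloud(p); f=p["frame"].astype(int)
    sat=f.max(2)-f.min(2)
    m=(abs(W[...,2]-.080)<.003)&(W[...,1]>.08)&(W[...,1]<.3)&(W[...,0]>.42)&(W[...,0]<.72)&(sat<40)&(p["depth"]>0)
    q=W[m][:,:2].astype(np.float32)
    r=cv2.minAreaRect(q); c=q.mean(0); w,v=np.linalg.eigh(np.cov((q-c).T)); a=v[:,1]*np.sign(v[0,1])
    s=(q-c)@a; print(n,m.sum(),c,r,"yaw",np.degrees(np.arctan2(a[1],a[0])),np.percentile(s,[0,1,99,100]), "ends",c+a*s.min(),c+a*s.max())
```

```text
scene 783 [0.56943285 0.16286443] ((0.5533795356750488, 0.15900938212871552), (0.17816278338432312, 0.030390508472919464), 10.048417091369629) yaw 9.231722452198584 [-0.10545719 -0.10422854  0.0715821   0.07278539] ends [0.46534159 0.14594618] [0.6412755  0.17454122]
wrist 3006 [0.54024535 0.15213136] ((0.5543973445892334, 0.15953269600868225), (0.17730143666267395, 0.03097439929842949), 9.261736869812012) yaw 4.81933773632019 [-0.07473294 -0.07276366  0.10131918  0.10410421] ends [0.46577663 0.14585274] [0.64398151 0.16087759]
```

View pics/scene0.png

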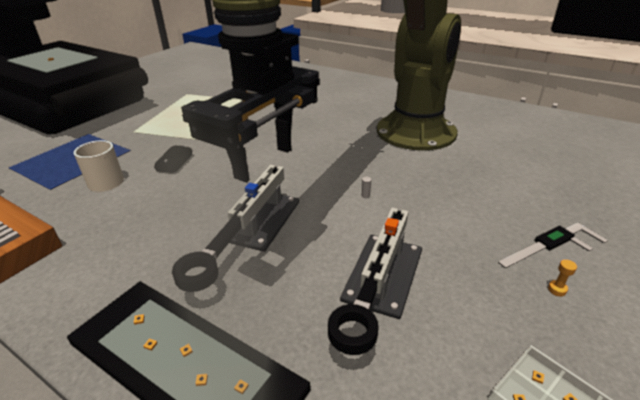

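View pics/wrist0.png

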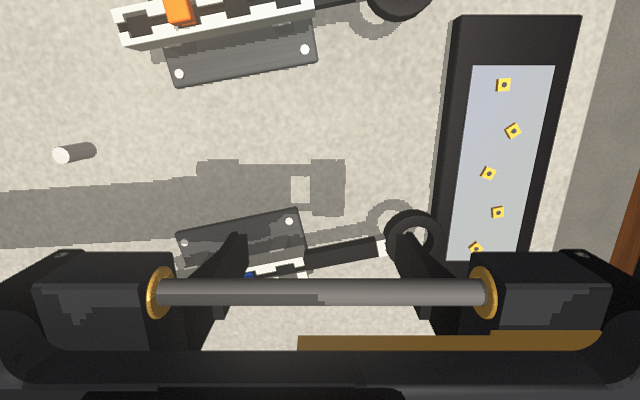

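The pictures show the orange boom at scene pixel (391,226) and the blue at (251,187). The tube's top rectangle, 177 x 30 mm at a yaw of about 9.6°, matches the given sizes, and the cap is near (0.531, 0.155).

Emit:
{"method": "move_arm", "body": {
  "increments": "-20 26 -8 0 0 2.4 60; -20 26 -8 0 0 2.4 100; -20 26 -8 0 0 2.4 100; -20 26 -8 0 0 2.4 100; -20 26 -8 0 0 0 100; -19 25 -8 0 0 0 100; 0 0 -10 0 0 0 100; 0 0 0 0 0 0 100",
  "grip_force": 20
}}

```text
time: 1.22
position: [0.5289, 0.1567, 0.1631]
tool_rot: [-2.021, -2.403, 0.003]
ft_force: [-0.5, -0.7, 0.0]
grip_width: 0.617
grip_force: 0.0
```

Run:
```python
from h import *
s=ctrl.get_state(); print(s["time"],s["position"],s["tool_rot"],s["grip_width"])
Rt=Rm(s["tool_rot"]); print(Rt.round(3))
for n in ["wrist","side","scene"]:
    p=ctrl.get_image(n); W=cloud(p); save(p,n+"1.png")
    hsv=cv2.cvtColor(p["frame"],cv2.COLOR_RGB2HSV)
    m=(hsv[...,0]>=5)&(hsv[...,0]<=20)&(hsv[...,1]>150)&(W[...,2]>.096)&(W[...,2]<.103)&(abs(W[...,1]-.155)<.03)&(abs(W[...,0]-.531)<.04)
    if m.sum()>5: print(n,m.sum(),W[m].mean(0).round(4),cv2.minAreaRect(W[m][:,:2].astype(np.float32)))
```

```text
1.2167 [0.52889504 0.1566822  0.16308651] [-2.02142289 -2.40301738  0.00319446] 0.6167990989694294
[[-0.171  0.985 -0.002]
 [ 0.985  0.171 -0.001]
 [-0.    -0.002 -1.   ]]
wrist 573 [0.5301 0.1572 0.0994] ((0.5304193496704102, 0.15670321881771088), (0.0189215075224638, 0.01940835267305374), 9.232635498046875)
side 56 [0.5284 0.1533 0.0985] ((0.5286244750022888, 0.15451213717460632), (0.01810777559876442, 0.019159307703375816), 4.722606182098389)
scene 107 [0.531  0.1563 0.0999] ((0.5294952392578125, 0.15553399920463562), (0.020557740703225136, 0.018528573215007782), 8.871966361999512)
```

Emit:
{"method": "move_arm", "body": {
  "increments": "1 0 -20 0 0 0 100; 0 0 -20 0 0 0 100; 0 0 -20 0 0 0 100; 0 0 -14 0 0 0 100; 0 0 0 0 0 0 120; 0 0 0 0 0 0 140; 0 0 0 0 0 0 160; 0 0 0 0 0 0 170"
}}

```text
time: 2.03
position: [0.5335, 0.1549, 0.0922]
tool_rot: [2.028, 2.397, 0.004]
ft_force: [-0.2, -0.2, 0.1]
grip_width: 0.39
grip_force: 0.0
```

Run:
```python
from h import *
for n in ["side"]:
    p=ctrl.get_image(n); save(p,n+"2.png")
    cv2.imwrite("pics/s2c.png",cv2.resize(p["frame"][90:220,220:380,::-1],None,fx=4,fy=4))
```

```text
(no output)
```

View pics/s2c.png

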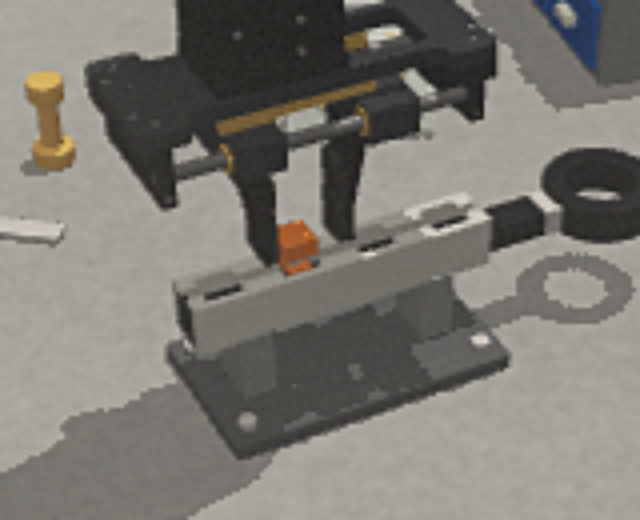

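The crop shows the fingers straddling the orange cap (about (297,245)) along the tube, with the cap slightly nearer the inner finger. I'll re-centre by a few mm and close.

Emit:
{"method": "move_arm", "body": {
  "increments": "-3 0.5 -3 0 0 0 170; 0 0 0 0 0 0 180; 0 0 0 0 0 0 190; 0 0 0 0 0 0 200; 0 0 0 0 0 0 210; 0 0 0 0 0 0 225; 0 0 0 0 0 0 225; 0 0 0 0 0 0 225"
}}

```text
time: 2.75
position: [0.5293, 0.1556, 0.0877]
tool_rot: [2.027, 2.399, 0.001]
ft_force: [0.8, -0.4, 1.0]
grip_width: 0.221
grip_force: 20.0
```

Emit:
{"method": "move_arm", "body": {
  "increments": "0 0 0 0 0 0 235; 0 0 -2 0 0 0 235; 0 0 -2 0 0 0 235; 0 0 -1.5 0 0 0 235; 0 0 -1 0 0 0 235; 0 0 0 0 0 0 235; 0 0 0 0 0 0 235; 0 0 0 0 0 0 235",
  "grip_force": 35
}}

```text
time: 3.42
position: [0.5294, 0.1556, 0.0816]
tool_rot: [2.027, 2.399, 0.001]
ft_force: [-0.5, 0.1, 5.0]
grip_width: 0.225
grip_force: 35.0
```

Run:
```python
from h import *
for n in ["side","scene"]:
    p=ctrl.get_image(n); W=cloud(p)
    hsv=cv2.cvtColor(p["frame"],cv2.COLOR_RGB2HSV)
    m=(hsv[...,0]>=5)&(hsv[...,0]<=20)&(hsv[...,1]>150)&(W[...,2]>.08)&(W[...,2]<.103)&(abs(W[...,1]-.155)<.03)&(abs(W[...,0]-.531)<.04)
    if m.sum()>5: print(n,m.sum(),W[m].mean(0).round(4),np.percentile(W[m][:,2],[50,80,90,95,100]).round(4))
s=ctrl.get_state(); print(s["position"],s["ft_force"],s["grip_width"],s["grip_force"])
```

```text
side 67 [0.5306 0.1499 0.09  ] [0.0916 0.093  0.0933 0.0935 0.0941]
[0.52942025 0.15559866 0.08164846] [-0.2316112  -0.66925821  5.108942  ] 0.2213762068891927 35.00023305416107
```

Emit:
{"method": "move_arm", "body": {
  "increments": "0 0 -0.7 0 0 0 235; 0 0 -0.4 0 0 0 235; 0 0 0 0 0 0 235; 0 0 0 0 0 0 235; 0 0 0 0 0 0 235; 0 0 0 0 0 0 235; 0 0 0 0 0 0 235; 0 0 0 0 0 0 235"
}}

```text
time: 4.18
position: [0.5296, 0.1556, 0.0812]
tool_rot: [2.027, 2.399, 0.002]
ft_force: [-0.1, -0.9, 8.4]
grip_width: 0.224
grip_force: 35.0
```

Emit:
{"method": "move_arm", "body": {
  "increments": "7.4 1.23 0 0 0 0 235; 7.4 1.23 0 0 0 0 235; 7.4 1.23 0 0 0 0 235; 7.4 1.23 0 0 0 0 235; 7.4 1.23 0 0 0 0 235; 7.4 1.23 0 0 0 0 235; 0 0 0 0 0 0 235; 0 0 0 0 0 0 235"
}}

```text
time: 4.85
position: [0.5751, 0.1635, 0.0812]
tool_rot: [2.027, 2.398, 0.005]
ft_force: [1.3, 0.3, 7.0]
grip_width: 0.227
grip_force: 35.0
```

Run:
```python
from h import *
p=ctrl.get_image("side")
cv2.imwrite("pics/s3c.png",cv2.resize(p["frame"][90:220,220:380,::-1],None,fx=4,fy=4))
W=cloud(p); hsv=cv2.cvtColor(p["frame"],cv2.COLOR_RGB2HSV)
m=(hsv[...,0]>=5)&(hsv[...,0]<=20)&(hsv[...,1]>150)&(W[...,2]>.08)&(W[...,2]<.103)&(abs(W[...,1]-.16)<.03)&(abs(W[...,0]-.57)<.04)
print(m.sum(),W[m].mean(0).round(4),W[m].max(0))
s=ctrl.get_state(); print(s["position"],s["ft_force"],s["torque"])
```

```text
60 [0.577  0.1578 0.0897] [0.58588991 0.17128501 0.09441673]
[0.57499475 0.16355023 0.08119826] [1.62438238 0.17684511 6.29972322] [ 0.1093783  -0.28083566  0.09151573]
```

View pics/s3c.png

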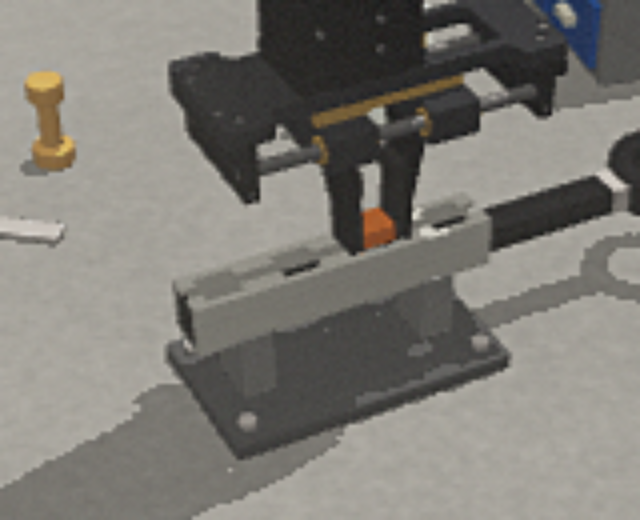

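The tube followed the grip: the cap is now at about (377,228) in the crop, 46 mm further out. I'll raise it while still holding, so the lug goes into the hole.

Emit:
{"method": "move_arm", "body": {
  "increments": "-0.5 0 1 0 0 0 235; 0 0 1.5 0 0 0 235; 0 0 1.5 0 0 0 235; 0 0 1.5 0 0 0 235; 0 0 1 0 0 0 235; 0 0 0 0 0 0 235; 0 0 0 0 0 0 235; 0 0 0 0 0 0 235"
}}

```text
time: 5.57
position: [0.5727, 0.1631, 0.0862]
tool_rot: [-2.027, -2.399, 0.0]
ft_force: [1.4, 1.1, 3.0]
grip_width: 0.228
grip_force: 35.0
```

Emit:
{"method": "move_arm", "body": {
  "increments": "0 0 1 0 0 0 235; 0 0 0 0 0 0 235; 0 0 0 0 0 0 215; 0 0 0 0 0 0 180; 0 0 0 0 0 0 140; 0 0 0 0 0 0 100; 0 0 0 0 0 0 100; 0 0 0 0 0 0 100"
}}

```text
time: 6.23
position: [0.5726, 0.1624, 0.0871]
tool_rot: [-2.028, -2.399, 0.002]
ft_force: [0.6, -0.3, 0.4]
grip_width: 0.513
grip_force: 0.0
```

Emit:
{"method": "move_arm", "body": {
  "increments": "0 0 10 0 0 0 100; 0 0 20 0 0 0 100; 0 0 20 0 0 0 100; 0 0 20 0 0 0 100; 0 0 0 0 0 0 100; 0 0 0 0 0 0 100; 0 0 0 0 0 0 100; 0 0 0 0 0 0 100"
}}

```text
time: 6.9
position: [0.5721, 0.1625, 0.1564]
tool_rot: [-2.027, -2.399, 0.003]
ft_force: [0.3, -0.2, 0.0]
grip_width: 0.605
grip_force: 0.0
```

Run:
```python
from h import *
for n in ["wrist","scene","side"]:
    p=ctrl.get_image(n); W=cloud(p); save(p,n+"4.png")
    hsv=cv2.cvtColor(p["frame"],cv2.COLOR_RGB2HSV)
    for nm,lo,hi,y,x in[("or",5,20,.162,.575),("bl",100,125,-.11,.566)]:
        m=(hsv[...,0]>=lo)&(hsv[...,0]<=hi)&(hsv[...,1]>150)&(W[...,2]>.09)&(W[...,2]<.105)&(abs(W[...,1]-y)<.03)&(abs(W[...,0]-x)<.04)
        t=m&(W[...,2]>.0965)
        if t.sum()>5: print(n,nm,t.sum(),W[t].mean(0).round(4),W[m][:,2].max())
s=ctrl.get_state(); print(s["position"],s["ft_force"],s["time"])
```

```text
wrist or 609 [0.5726 0.1644 0.0995] 0.10158478802048712
scene or 116 [0.5731 0.1638 0.0999] 0.10202924261775315
scene bl 52 [ 0.5676 -0.1089  0.1004] 0.10290941612098387
side or 48 [0.5715 0.1609 0.0985] 0.1006083766248489
side bl 91 [ 0.565  -0.1136  0.0989] 0.10106495439990659
[0.57230407 0.16269045 0.15644955] [ 0.81408333 -0.13863023 -0.34639053] 7.05
```

View pics/wrist4.png

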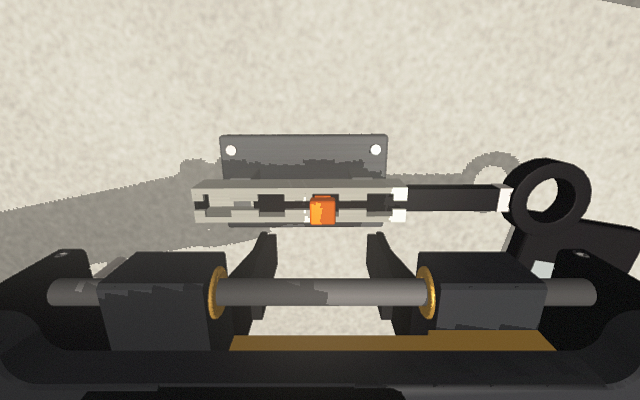

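The cap, at pixel (322,210), is back at its resting height (0.0995 m), one hole further out (about 43 mm). The gripper is clear and the blue boom hasn't moved.

```bash
python3 -c "
from bench import ctrl
print(ctrl.close_job())"
```

```text
the job is handed in; nothing more can be done
None
```

The orange boom's light is one hole further out (about 43 mm measured) with its button sprung back up, the blue boom is unmoved, and the job is handed in; the hand-in gave no verdict.

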